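Gauge a heater well and fit the thermometer sleeve of its depth

TASK

Gauge the well of the dry-block heater that is the middle one of the row next to the control deck: lower the depth rod upright into it until you feel the bottom, keep the rod pressed on it lightly, with a few newtons, for a full second while the depth is read, then put the rod back upright in its stand. Take from the tray the one sleeve whose body length is nearest to that depth, lower it into that well and press it gently home, so that it sits on the bottom with its shoulder about flush with the block's face. Never force or drop the rod or a sleeve, leave the two other sleeves standing where they are and do not disturb the glassware.

Things in the scene. Friction and masses are not known exactly. Their poses are not given: they have to be found in the camera images.
- heater: Dry-block heater, a white bench unit fixed to the bench: a 120 x 190 mm base, 92 mm high, around the aluminium block, with a sloping control deck (85 mm deep, up to 75 mm high, its knob to 90 mm) on its -x side. Origin on the bench under the block's centre, z up. Its flat heater plate, on which block and spacers stand, is 30 mm above the bench.
- block: Fixed aluminium block 84 x 154 x 75 mm, top face 105 mm above the bench, origin under its centre, axes as the heater's. Six alike wells 24 mm across, two rows (x = -19, +19 mm) of three (y = -46, 0, +46 mm), go through to the heater plate. In each lies a loose steel spacer disc, 21 mm across, not known which: the well is about 41, 53 or 65 mm deep, give or take 1.5 mm, to a hard bottom.
- well (a point): Centre of the mouth of the well to be used, the middle one of the row next to the control deck (block x = -19, y = 0 mm), level with the block's top face; z points up along the well.
- rod: Depth rod, 165 mm long, about 80 g: a stiff steel shaft 8 mm across and 100 mm long with a blunt tip and dark ring marks every 10 mm from the tip; then a dark knurled handle to grip, 16 mm across, from 100 to 160 mm above the tip; a 4 mm flange at its foot and a 5 mm cap on top are 22 mm across. Origin at the tip, z along the rod towards the handle. Starts upright in its stand.
- rod_tip (a point): The tip of the depth rod (its lowest point when upright).
- stand: Wooden stand for the rod, fixed to the bench: a block 70 x 70 mm, 45 mm high, with one upright hole in the middle, 10.5 mm across and 40 mm deep. Origin on the bench under its centre.
- stand_hole (a point): Centre of the mouth of the stand's hole, 45 mm above the bench; z points up. The rod stands in the hole with its tip 40 mm below this point.
- tray: Low wooden tray fixed to the bench, 240 mm (its x) by 100 mm (its y), floor 5 mm thick, rim 14 mm high. Origin on the bench under its centre. The three sleeves stand on its floor in a row along its x, about 70 mm apart, in any order. The tray is on one side of the heater and the rod's stand on the other, either way round.
- sleeve_short: Thermometer sleeve, aluminium, standing upright: a body 22 mm across and 41 mm long with a 2 mm chamfer at its foot, a flat shoulder, then a lifting neck 14 mm across and 36 mm long (overall 77 mm, about 75 g). The three differ only in body length: 41, 53 or 65 mm. Origin at the centre of its foot, z up its axis. It fits a well with 1 mm to spare all round.
- sleeve_short_shoulder (a point): Centre of this sleeve's shoulder, 41 mm above its foot, where the neck begins.
- sleeve_middle: Thermometer sleeve, aluminium, standing upright: a body 22 mm across and 53 mm long with a 2 mm chamfer at its foot, a flat shoulder, then a lifting neck 14 mm across and 36 mm long (overall 89 mm, about 82 g). The three differ only in body length: 41, 53 or 65 mm. Origin at the centre of its foot, z up its axis. It fits a well with 1 mm to spare all round.
- sleeve_middle_shoulder (a point): Centre of this sleeve's shoulder, 53 mm above its foot, where the neck begins.
- sleeve_long: Thermometer sleeve, aluminium, standing upright: a body 22 mm across and 65 mm long with a 2 mm chamfer at its foot, a flat shoulder, then a lifting neck 14 mm across and 36 mm long (overall 101 mm, about 89 g). The three differ only in body length: 41, 53 or 65 mm. Origin at the centre of its foot, z up its axis. It fits a well with 1 mm to spare all round.
- sleeve_long_shoulder (a point): Centre of this sleeve's shoulder, 65 mm above its foot, where the neck begins.
- beaker: Glass beaker 68 mm across, 85 mm high, beyond the heater; not part of the job. Origin at the centre of its underside.
- jar: Amber glass jar 60 mm across, 95 mm high, beyond the heater; not part of the job. Origin at the centre of its underside.
- dish: Covered glass dish 94 mm across, 18 mm high, lying beyond the heater; not part of the job. Origin at the centre of its underside.
There are look-alikes about, which are no part of the job. Several things have the shape of the rod; the one meant has the colours described above. Leave any purple look-alike of the sleeve_long alone.

How it is judged (in metres and radians):
On the way, in this order (a step that is already met when the one before it is completed fails the run):
1. the rod, held upright in the fingers, is kept pressed on the bottom of that well (with 1.5 to 12 N) for 0.8 s, no sleeve having been taken yet (z of rod_tip in the frame of well below -0.036 m and horizontal distance between rod_tip and well below 0.012 m and angle between rod's own z axis and vertical below 0.15 rad and contact force between rod and the fingers above 0.5 N and contact force between heater and anything else between 2.7 and 13.2 N and distance of each of sleeve_short, sleeve_middle, sleeve_long from where it was at the start of the episode below 0.02 m), for 0.8 s.
2. a sleeve, held in the fingers, loads the bottom of that well with more than 2.5 N, its own weight included, with its shoulder within 3 mm of the block's face (((z of sleeve_short_shoulder in the frame of well between -0.003 and 0.003 m and horizontal distance between sleeve_short_shoulder and well below 0.003 m and angle between sleeve_short's own z axis and vertical below 0.08 rad and contact force between sleeve_short and the fingers above 0.5 N and contact force between heater and anything else above 3.7 N) or (z of sleeve_middle_shoulder in the frame of well between -0.003 and 0.003 m and horizontal distance between sleeve_middle_shoulder and well below 0.003 m and angle between sleeve_middle's own z axis and vertical below 0.08 rad and contact force between sleeve_middle and the fingers above 0.5 N and contact force between heater and anything else above 3.7 N) or (z of sleeve_long_shoulder in the frame of well between -0.003 and 0.003 m and horizontal distance between sleeve_long_shoulder and well below 0.003 m and angle between sleeve_long's own z axis and vertical below 0.08 rad and contact force between sleeve_long and the fingers above 0.5 N and contact force between heater and anything else above 3.7 N))), for 0.2 s.
At the end, for the whole second after the job is handed in: One sleeve rests upright in the gauged well, its shoulder within 3 mm of the block's face and centred within 3 mm; the other two stand upright within 20 mm of where they were; the rod stands upright in its stand, its tip more than 35 mm down the hole (((z of sleeve_short_shoulder in the frame of well between -0.003 and 0.003 m and horizontal distance between sleeve_short_shoulder and well below 0.003 m and angle between sleeve_short's own z axis and vertical below 0.08 rad and linear speed of sleeve_short below 0.02 m/s and distance of each of sleeve_middle, sleeve_long from where it was at the start of the episode below 0.02 m and angle between each of sleeve_middle, sleeve_long's own z axis and vertical below 0.1 rad) or (z of sleeve_middle_shoulder in the frame of well between -0.003 and 0.003 m and horizontal distance between sleeve_middle_shoulder and well below 0.003 m and angle between sleeve_middle's own z axis and vertical below 0.08 rad and linear speed of sleeve_middle below 0.02 m/s and distance of each of sleeve_short, sleeve_long from where it was at the start of the episode below 0.02 m and angle between each of sleeve_short, sleeve_long's own z axis and vertical below 0.1 rad) or (z of sleeve_long_shoulder in the frame of well between -0.003 and 0.003 m and horizontal distance between sleeve_long_shoulder and well below 0.003 m and angle between sleeve_long's own z axis and vertical below 0.08 rad and linear speed of sleeve_long below 0.02 m/s and distance of each of sleeve_short, sleeve_middle from where it was at the start of the episode below 0.02 m and angle between each of sleeve_short, sleeve_middle's own z axis and vertical below 0.1 rad)) and horizontal distance between rod_tip and stand_hole below 0.006 m and z of rod_tip in the frame of stand_hole below -0.035 m and angle between rod's own z axis and vertical below 0.15 rad and linear speed of rod below 0.03 m/s); the robot touches nothing.
It fails at once if the bottom of a well or the heater is pressed with more than 25 N (contact force between heater and anything else above 25 N).
It fails at once if the block is pushed with more than 25 N (contact force between block and anything else above 25 N).
It fails at once if the rod or a sleeve is tipped over (more than 0.6 rad) (angle between any of rod, sleeve_short, sleeve_middle, sleeve_long's own z axis and vertical above 0.6 rad).
It fails at once if the rod or a sleeve falls freely (faster than 0.4 m/s with no finger on it) ((contact force between rod and the fingers below 0.01 N and linear speed of rod above 0.4 m/s) or (contact force between sleeve_short and the fingers below 0.01 N and linear speed of sleeve_short above 0.4 m/s) or (contact force between sleeve_middle and the fingers below 0.01 N and linear speed of sleeve_middle above 0.4 m/s) or (contact force between sleeve_long and the fingers below 0.01 N and linear speed of sleeve_long above 0.4 m/s)).
It fails at once if the beaker, the jar or the dish is moved by more than 30 mm (distance of any of beaker, jar, dish from where it was at the start of the episode above 0.03 m).
It also fails if it takes over 72 s, if anything falls off the work surface, if the arm or the gripper's body presses on something with over 40 N, if the wrist force passes 120 N, or if a joint passes its speed limit or range.

ROBOT

A 6-joint arm with a two-finger parallel gripper is mounted at the origin on the work surface. World frame = base frame: x ahead of the robot, y to its left, z up, the work surface at z = 0. Lengths are in m, angles in degrees, forces in N, time in s.
With the tool pointing down it reaches from about 0.35 to 0.85 m from the base axis. Payload 8.1 kg.
Tool frame: the origin (TCP) lies at the very end of the fingers, on their centre line; the grasp point (between the pads) lies 19 mm behind it (env.grasp_offset is the distance from the TCP to the grasp point, in m); z points along the fingers, y is the line along which they close (so a half turn about z gives the same grasp; the last joint's range is limited). The gripper opens to 93 mm and grips with 3 to 60 N. Pads are 15 mm wide; open, the fingers measure 128 mm over their backs; the gripper's body (75 mm by 188 mm) begins 65 mm behind the grasp point.
Start: joints at [60.539, 7.471, 85.268, -0, 87.261, -4.893], TCP at [0.249, 0.546, 0.219] pointing down, gripper open.
Joint ranges: [-169.43, 169.43], [-51.17, 129.36], [1.28, 143.12], [-76.62, 256.62], [0, 156.53], [-152.29, 152.29]. Speed limits (degrees/s): [136.94, 136.94, 159.86, 180, 180, 180].

INTERFACE

Orientations are given as [roll, pitch, yaw] about the fixed x, y, z axes, in that order (R = Rz(yaw) Ry(pitch) Rx(roll)).
In Python, from workcell import env gives the robot as it stands. The module is installed in compiled form; this text tells all that it offers.
- The arm moves only by the shell command python3 -m handwheel 'ROWS' [FORCE]. ROWS is JSON, a list of rows, each an object with "dr": the turn, a rotation vector about the tool's x, y, z in degrees, a list of three; "offset": the shift along the tool's x, y, z in m, a list of three; "hand": the opening, from -1 (shut) to 1 (fully open). In form: [{"dr": [rx, ry, rz], "offset": [x, y, z], "hand": hand}, ...]. A call has 1 to 20 rows; each row shifts and turns the commanded pose from where the row before left it, along the tool's axes as they then stand; what a row does not reach is not made up. A row lasts 1/10 s, in which the tool goes at most 50 mm and 8.59 degrees, less where a joint would pass 70% of its speed; a pose out of reach is approached as far as the arm can. A call with a gripper value outside its range is refused whole. The fingers move at their own pace and stop on an object; FORCE is the grip in N (left out, the last holds). Time passes only in rows, so rows that do not move let the fingers close. It gives the time, the measured TCP pose, the force, the opening and the grip force at its end, in the units of the state.
- env.state(): the state, without advancing time (a new reading comes with each control period).
- env.get_image(name): name is "scene" or "top"; returns a dict with "img" (400x640x3 uint8, red, green, blue), "mtx" (3x3 intrinsics, pixels), "origin" and "orientation" of the camera in the world. Camera axes: x right, y down, z forward; pixel columns grow to the right and rows downward; lengths in m; the calibration is good to about 2 mm. A picture is of the moment at which its call begins. There is no depth.
- env.close_job(): hands the job in; it is judged then, once.
The state is a dict: "time_s": time; "joint_pos": joint angles; "dq": joint speeds; "tau": joint torques, N m; "ee_pos": TCP position; "tool_rot": TCP orientation; "force": force on the tool from outside, world axes, zero at the start; "ft_torque": the same for the moment, N m; "grip_width": finger opening in m; "grasp_force": force on a finger pad.
Only numpy, scipy, OpenCV 4.12 (cv2) and the standard library are available. Lean on these libraries where they do the work, as an engineer would, in place of code of your own. Each camera call takes 0.05 s, during which the arm holds its last target. There are 200 camera calls.

## Working session

There is one attempt and no reset: what is moved stays moved. The work goes in short steps, Python scripts to look and compute and a shell command to move; the robot and the scene stay as the last step left them, time stands still between calls to the robot, and variables do not carry over. Pictures are saved under pics/ and viewed, at most 10 in all, crops included, and the job is handed in when it is done.

```bash
mkdir -p pics
cat > h.py <<'E'
import numpy as np,cv2,json
from workcell import env
from scipy.spatial.transform import Rotation as R
def cam(n):
    d=env.get_image(n); 
    np.savez(f'{n}.npz',**{k:np.array(d[k]) for k in d}); return d
def load(n): return dict(np.load(f'{n}.npz'))
def rot(o):
    o=np.array(o,float)
    if o.shape==(3,3): return o
    if o.size==4: return R.from_quat(o).as_matrix()
    return R.from_euler('xyz',o,degrees=True).as_matrix()
def px(d,u,v,z):
    r=rot(d['orientation'])@np.linalg.inv(d['mtx'])@[u,v,1]; o=np.array(d['origin'])
    return o+r*(z-o[2])/r[2]
def proj(d,p):
    q=d['mtx']@rot(d['orientation']).T@(np.array(p)-d['origin']); return q[:2]/q[2]
def crop(d,u0,v0,u1,v1,s,name):
    cv2.imwrite(f'pics/{name}.png',cv2.resize(d['img'][v0:v1,u0:u1,::-1],None,fx=s,fy=s,interpolation=cv2.INTER_CUBIC))
E
python3 - <<'E'
from h import *
for n in('scene','top'):
    d=cam(n); cv2.imwrite(f'pics/{n}0.png',d['img'][:,:,::-1]); print(n,d['mtx'],d['origin'],d['orientation'])
print(env.state(),env.grasp_offset)
E
```

```text
scene [[399.09937498   0.         319.67525775]
 [  0.         399.09937498 193.80345491]
 [  0.           0.           1.        ]] [1.09866264 0.36209171 0.62223512] [-129.66503796   -0.88803192  126.90787781]
top [[371.12680382   0.         320.30078838]
 [  0.         371.12680382 194.34515793]
 [  0.           0.           1.        ]] [0.47052756 0.01044286 0.88483167] [-170.90140317   -1.31825339  -89.45092751]
{'time_s': 0.1, 'joint_pos': array([ 6.05383442e+01,  7.51106358e+00,  8.53246667e+01,  7.86579085e-04,
        8.72622351e+01, -4.89513944e+00]), 'dq': array([-0.02307775, -0.10232996, -0.12531579,  0.13215934, -0.00990443,
       -0.06122389]), 'tau': array([ 1.10724548e-03, -5.61340714e+01, -4.93095911e+01,  7.70077016e-02,
        2.90684891e-02, -6.74307398e-05]), 'ee_pos': array([0.24918189, 0.54522525, 0.21767382]), 'tool_rot': array([-1.79902459e+02, -9.14236623e-03,  1.55433438e+02]), 'force': array([ 0.01040456, -1.11929462,  0.34203802]), 'ft_torque': array([-0.01653372,  0.03183185,  0.01233871]), 'grasp_force': 0.0, 'grip_width': 0.09313090192817926} 0.0188
```

View pics/scene0.png

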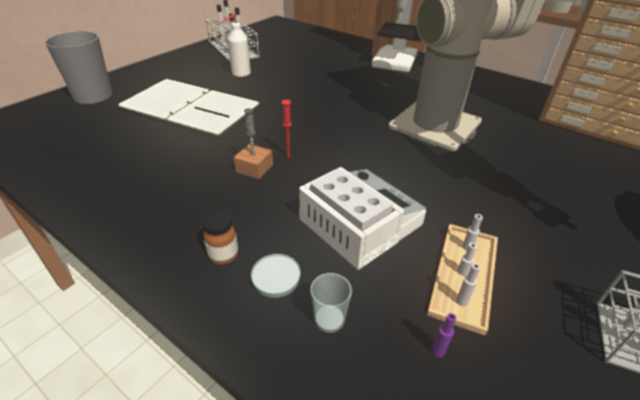

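View pics/top0.png

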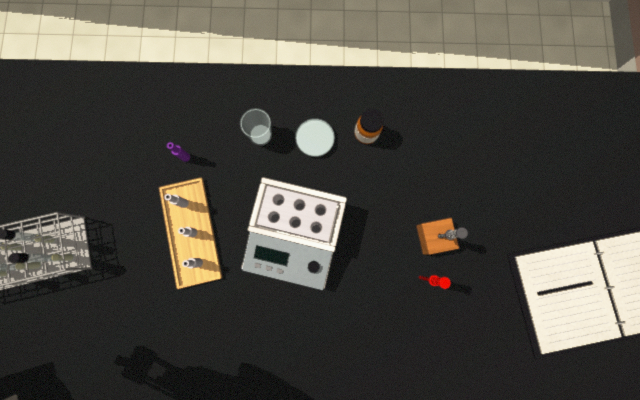

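The scene view shows the stand with the grey rod (scene 252,160; red look-alike beside it). The heater is in the middle, and the tray with three sleeves is on +y (scene 465,275; purple look-alike at 443,335). In the top view the target well is near (295,222).

Run:
```python
from h import *
d=load('top')
def c(d,u,v,w,h,s): 
    im=cv2.resize(d['img'][v:v+h,u:u+w,::-1],None,fx=s,fy=s,interpolation=cv2.INTER_CUBIC)
    for i in range(0,w,10): cv2.line(im,(i*s,0),(i*s,6 if (u+i)%50 else 14),(0,255,0),1)
    for i in range(0,h,10): cv2.line(im,(0,i*s),(6 if (v+i)%50 else 14,i*s),(0,255,0),1)
    return im
def comp(d,a,b,t,name):
    C=np.zeros((600,800,3),np.uint8)
    A=c(d,*a,5);B=c(d,*b,5);T=c(d,*t,5)
    C[:A.shape[0],:A.shape[1]]=A; C[380:380+B.shape[0],:B.shape[1]]=B; C[:T.shape[0],480:480+T.shape[1]]=T
    cv2.imwrite(f'pics/{name}.png',C)
comp(d,(250,175,95,75),(410,215,70,44),(160,175,64,115),'topc')
d=load('scene')
comp(d,(300,160,95,75),(230,140,60,40),(425,205,64,115),'scenec')
```

```text
(no output)
```

View pics/topc.png

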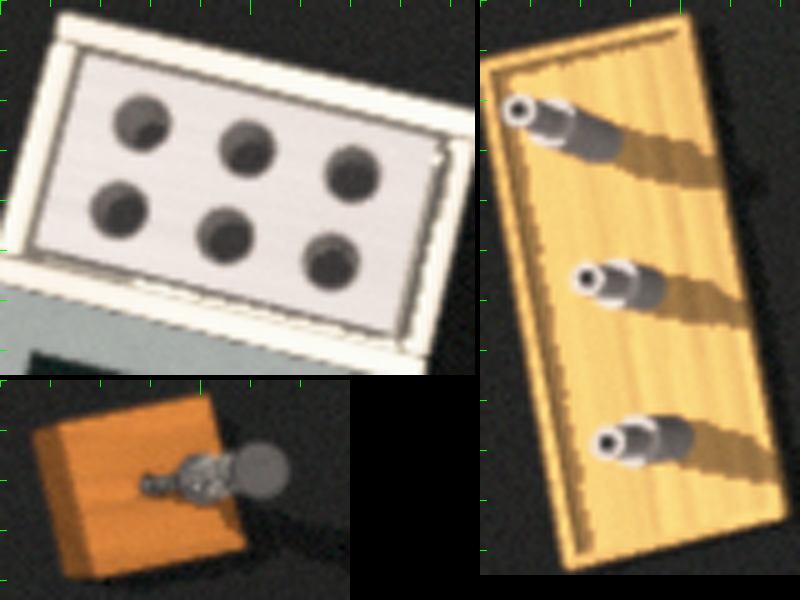

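View pics/scenec.png

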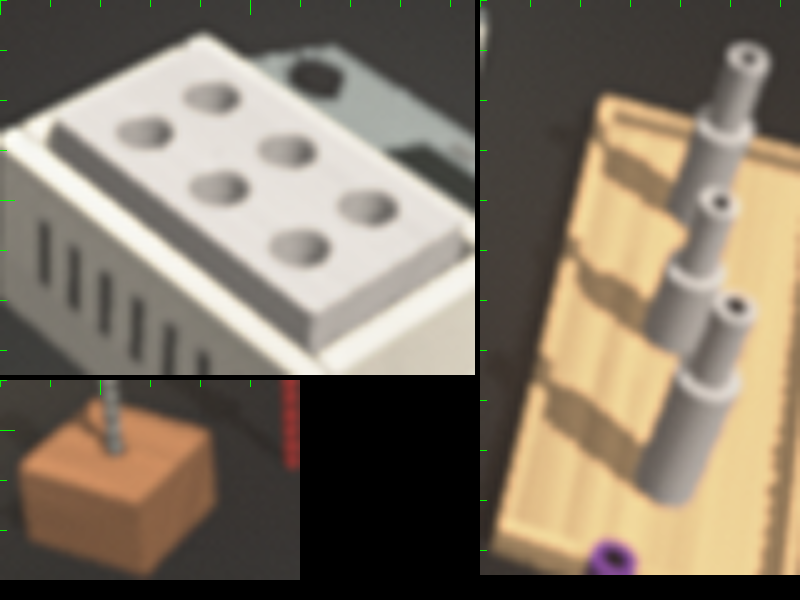

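Run:
```python
from h import *
t=load('top');s=load('scene')
def tri(a,b):
    A=[];y=[]
    for d,p in((t,a),(s,b)):
        r=rot(d['orientation'])@np.linalg.inv(d['mtx'])@[*p,1]; r/=np.linalg.norm(r); M=np.eye(3)-np.outer(r,r)
        A.append(M);y.append(M@d['origin'])
    return np.linalg.lstsq(np.vstack(A),np.hstack(y),rcond=None)[0].round(4)
T=[(142,123),(246,148),(352,174),(119,210),(225,236),(330,261)]
S=[(299,248),(220,188),(145,133),(368,207),(287,151),(212,98)]
mT=np.array([px(t,250+x/5,175+y/5,.105) for x,y in T]);mS=np.array([px(s,300+x/5,160+y/5,.105) for x,y in S])
print(mT.round(4),mS.round(4))
loc=np.array([(19,46),(19,0),(19,-46),(-19,46),(-19,0),(-19,-46)])/1000
for m in(mT,mS,(mT+mS)/2):
    c=m[:,:2].mean(0);H=loc.T@(m[:,:2]-c);a=np.arctan2(H[0,1]-H[1,0],H[0,0]+H[1,1])
    Rm=np.array([[np.cos(a),-np.sin(a)],[np.sin(a),np.cos(a)]]);print('well',c+Rm@[-.019,0],'yaw',np.degrees(a), 'res',np.abs(loc@Rm.T+c-m[:,:2]).max())
print('stand T',px(t,440.4,236.2,.045),'S corners',np.mean([px(s,230+x/5,140+y/5,.045) for x,y in((22,466),(110,402),(210,433),(140,501))for y in[y-380]],axis=0),'hole S',px(s,230+115/5,140+(452-380)/5,.045),'cap',px(t,462,233,.17))
for a,b in(((517,110),(737,306)),((587,278),(720,202)),((607,443),(748,58))):
    a=(160+(a[0]-480)/5,175+a[1]/5);b=(425+(b[0]-480)/5,205+b[1]/5)
    p=tri(a,b);print('sleeve',p,[(h,px(t,*a,h)[:2].round(4),px(s,*b,h)[:2].round(4)) for h in(.082,.094,.106)])
```

```text
[[ 0.5832  0.0824  0.105 ]
 [ 0.573   0.0382  0.105 ]
 [ 0.5625 -0.0068  0.105 ]
 [ 0.5461  0.091   0.105 ]
 [ 0.5357  0.0463  0.105 ]
 [ 0.5257  0.0021  0.105 ]] [[ 0.5855  0.0842  0.105 ]
 [ 0.5745  0.0396  0.105 ]
 [ 0.5643 -0.005   0.105 ]
 [ 0.5479  0.0928  0.105 ]
 [ 0.5379  0.0481  0.105 ]
 [ 0.5275  0.0035  0.105 ]]
well [0.53584965 0.046432  ] yaw -12.97744662224021 res 0.0004453260949692228
well [0.53774909 0.04816568] yaw -13.070059711023243 res 0.0003005788585880298
well [0.53679937 0.04729884] yaw -13.023774547939855 res 0.00031025543303801056
stand T [ 0.51270258 -0.28101001  0.045     ] S corners [ 0.51183245 -0.27762887  0.045     ] hole S [ 0.51527901 -0.27841408  0.045     ] cap [ 0.51304052 -0.28002985  0.17      ]
sleeve [0.5856 0.3157 0.1053] [(0.082, array([0.5891, 0.3247]), array([0.5625, 0.3137])), (0.094, array([0.5873, 0.32  ]), array([0.5744, 0.3148])), (0.106, array([0.5855, 0.3153]), array([0.5863, 0.3158]))]
sleeve [0.5167 0.2904 0.0809] [(0.082, array([0.5168, 0.2896]), array([0.5176, 0.2909])), (0.094, array([0.5161, 0.2855]), array([0.5305, 0.2925])), (0.106, array([0.5154, 0.2813]), array([0.5434, 0.2941]))]
sleeve [0.4478 0.273  0.0931] [(0.082, array([0.4475, 0.2765]), array([0.4339, 0.2713])), (0.094, array([0.4479, 0.2726]), array([0.4487, 0.2734])), (0.106, array([0.4482, 0.2686]), array([0.4634, 0.2754]))]
```

The crops give these positions, and the triangulated heights match the known sizes:

| Item | Crop pixel | World position |
|---|---|---|
| Target well | top (225,236), scene (287,151) | (.5368, .0473) |
| Rod stand | – | (.514, -.280) |
| Long sleeve | – | (.586, .3155) |
| Short sleeve | – | (.517, .290) |
| Middle sleeve | – | (.448, .273) |

Next I move above the rod.

```bash
cat > d.py <<'E'
import sys
from h import *
# usage: d.py x y z yaw -> delta in tool axes (m) and turn deg
st=env.state(); M=R.from_euler('xyz',st['tool_rot'],degrees=True)
p=st['ee_pos']; x=np.array([float(a) for a in sys.argv[1:4]])
print('t',st['time_s'],'pos',p.round(4),'rot',st['tool_rot'].round(2),'F',st['force'].round(2),'w',round(st['grip_width'],4),'g',st['grasp_force'],'q6',st['joint_pos'][[0,5]].round(1))
print('tool delta',M.inv().apply(x-p).round(4),'dr',(M.inv()*R.from_euler('xyz',[180,0,float(sys.argv[4])],degrees=True)).as_rotvec(degrees=True).round(2))
E
python3 -m handwheel '[{"dr":[0,0,0],"offset":[-0.0324,-0.0356,0],"hand":1},{"dr":[0,0,0],"offset":[-0.0324,-0.0356,0],"hand":1},{"dr":[0,0,0],"offset":[-0.0324,-0.0356,0],"hand":1},{"dr":[0,0,0],"offset":[-0.0324,-0.0356,0],"hand":1},{"dr":[0,0,0],"offset":[-0.0324,-0.0356,0],"hand":1},{"dr":[0,0,0],"offset":[-0.0324,-0.0356,0],"hand":1},{"dr":[0,0,0],"offset":[-0.0324,-0.0356,0],"hand":1},{"dr":[0,0,0],"offset":[-0.0324,-0.0356,0],"hand":1},{"dr":[0,0,0],"offset":[-0.0324,-0.0356,0],"hand":1},{"dr":[0,0,0],"offset":[-0.0324,-0.0356,0],"hand":1},{"dr":[0,0,0],"offset":[-0.0324,-0.0356,0],"hand":1},{"dr":[0,0,0],"offset":[-0.0324,-0.0356,0],"hand":1},{"dr":[0,0,0],"offset":[-0.0324,-0.0356,0],"hand":1},{"dr":[0,0,0],"offset":[-0.0324,-0.0356,0],"hand":1},{"dr":[0,0,0],"offset":[-0.0324,-0.0356,0],"hand":1},{"dr":[0,0,0],"offset":[-0.0324,-0.0356,0],"hand":1},{"dr":[0,0,0],"offset":[-0.0324,-0.0356,0],"hand":1},{"dr":[0,0,0],"offset":[-0.0324,-0.0356,0],"hand":1},{"dr":[0,0,0],"offset":[0,0,0],"hand":1},{"dr":[0,0,0],"offset":[0,0,0],"hand":1}]' 5
python3 d.py .514 -.28 .116 155.4
```

```text
time_s: 2.1
ee_pos: [0.5128, -0.2801, 0.2172]
tool_rot: [180.0, -0.2, 155.3]
force: [0.0, 0.4, -0.8]
grip_width: 0.0928
grasp_force: 0.0
t 2.1 pos [ 0.5128 -0.2801  0.2172] rot [ 1.7996e+02 -1.5000e-01  1.5532e+02] F [ 0.04  0.42 -0.82] w 0.0928 g 0.0 q6 [-33.7 -99. ]
tool delta [-0.0013  0.0005  0.1012] dr [ 0.04 -0.15 -0.08]
```

```bash
python3 -m handwheel '[{"dr":[0,0,0],"offset":[-0.001,0.0005,0.02],"hand":1},{"dr":[0,0,0],"offset":[0,0,0.02],"hand":1},{"dr":[0,0,0],"offset":[0,0,0.02],"hand":1},{"dr":[0,0,0],"offset":[0,0,0.02],"hand":1},{"dr":[0,0,0],"offset":[0,0,0.02],"hand":1},{"dr":[0,0,0],"offset":[0,0,0],"hand":0.2},{"dr":[0,0,0],"offset":[0,0,0],"hand":-0.3},{"dr":[0,0,0],"offset":[0,0,0],"hand":-0.5},{"dr":[0,0,0],"offset":[0,0,0],"hand":-0.6},{"dr":[0,0,0],"offset":[0,0,0],"hand":-0.65},{"dr":[0,0,0],"offset":[0,0,0],"hand":-1},{"dr":[0,0,0],"offset":[0,0,0],"hand":-1},{"dr":[0,0,0],"offset":[0,0,0],"hand":-1},{"dr":[0,0,0],"offset":[0,0,0],"hand":-1}]' 20
python3 d.py .514 -.28 .116 155.4
```

```text
time_s: 3.5
ee_pos: [0.5145, -0.2795, 0.1185]
tool_rot: [180.0, -0.0, 155.4]
force: [-0.2, 0.6, -0.3]
grip_width: 0.0258
grasp_force: 0.0
t 3.5 pos [ 0.5145 -0.2795  0.1185] rot [ 1.8000e+02 -1.0000e-02  1.5542e+02] F [-0.23  0.6  -0.27] w 0.0258 g 0.0 q6 [-33.5 -99. ]
tool delta [ 0.0002 -0.0006  0.0025] dr [ 0.   -0.01  0.02]
```

```bash
python3 -m handwheel '[{"dr":[0,0,0],"offset":[0,0,0],"hand":-1},{"dr":[0,0,0],"offset":[0,0,0],"hand":-1},{"dr":[0,0,0],"offset":[0,0,0],"hand":-1},{"dr":[0,0,0],"offset":[0,0,0],"hand":-1}]' 20
python3 d.py .514 -.28 .116 155.4
python3 - <<'E'
from h import *
s=cam('scene');t=cam('top')
a=cv2.resize(s['img'][80:190,210:310,::-1],None,fx=4,fy=4,interpolation=2);b=cv2.resize(t['img'][195:305,395:495,::-1],None,fx=4,fy=4,interpolation=2)
cv2.imwrite('pics/grip.png',np.hstack([a,b]))
E
```

```text
time_s: 3.9
ee_pos: [0.5145, -0.2795, 0.1186]
tool_rot: [-180.0, -0.0, 155.4]
force: [0.2, -0.3, -0.7]
grip_width: 0.0212
grasp_force: 20.0
t 3.9 pos [ 0.5145 -0.2795  0.1186] rot [-1.8000e+02 -1.0000e-02  1.5543e+02] F [ 0.16 -0.27 -0.7 ] w 0.0212 g 19.999971091747284 q6 [-33.5 -99. ]
tool delta [ 0.0002 -0.0006  0.0026] dr [-0.   -0.01  0.03]
```

View pics/grip.png

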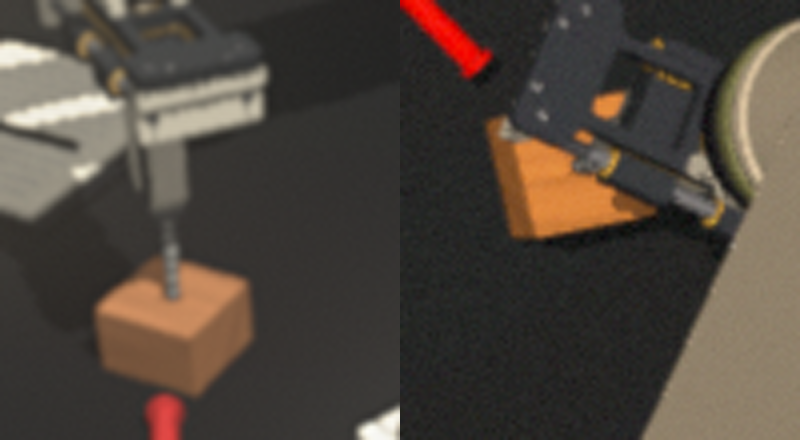

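The crop shows the fingers around the handle above the stand. The red look-alike now looks displaced: it was at scene (288,157) and is now near (251,182). The 21 mm grip width is also more than the 16 mm handle. I'll look at the full view.

Run:
```python
from h import *
s=load('scene');t=load('top')
a=cv2.resize(s['img'][60:260,150:350,::-1],None,fx=2,fy=2,interpolation=2);b=cv2.resize(t['img'][150:350,340:540,::-1],None,fx=2,fy=2,interpolation=2)
cv2.imwrite('pics/grip2.png',np.hstack([a,b]))
```

```text
(no output)
```

View pics/grip2.png

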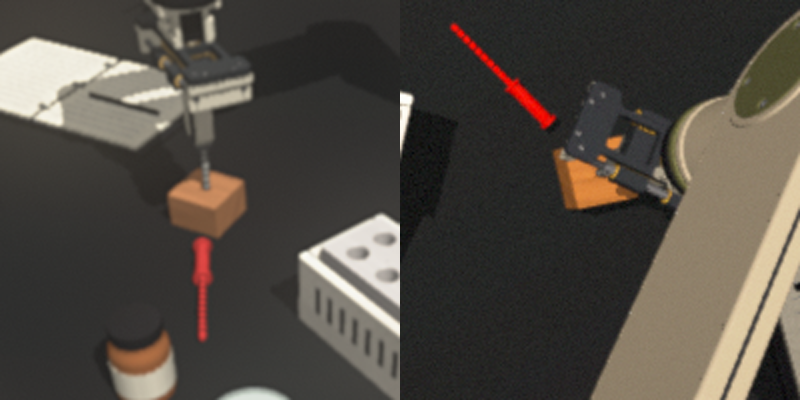

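Run:
```python
from h import *
s=load('scene')
for z in(.045,.105,.109,.1186,.137,.17): print(z,((proj(s,[.514,-.2795,z])-[210,80])*4).round())
s=cam('scene');crop(s,225,90,285,165,8,'g3')
```

```text
0.045 [172. 296.]
0.105 [163. 215.]
0.109 [163. 209.]
0.1186 [161. 196.]
0.137 [158. 169.]
0.17 [153. 120.]
```

View pics/g3.png

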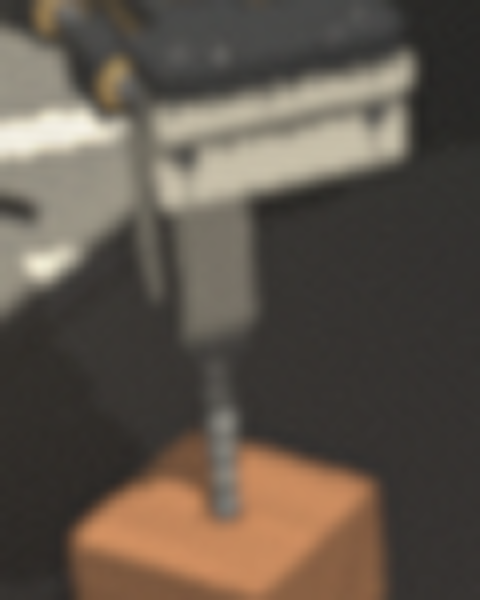

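The rod is upright and seated in its hole, with the finger ends near crop row 345 as expected. I'll regrip a little lower to see whether the pads are on the cap or the handle.

```bash
python3 -m handwheel '[{"dr":[0,0,0],"offset":[0,0,0],"hand":-0.35},{"dr":[0,0,0],"offset":[0,0,0],"hand":-0.35},{"dr":[0,0,0],"offset":[0,0,0.005],"hand":-0.35},{"dr":[0,0,0],"offset":[0,0,0],"hand":-0.35},{"dr":[0,0,0],"offset":[0,0,0],"hand":-1},{"dr":[0,0,0],"offset":[0,0,0],"hand":-1},{"dr":[0,0,0],"offset":[0,0,0],"hand":-1},{"dr":[0,0,0],"offset":[0,0,0],"hand":-1},{"dr":[0,0,0],"offset":[0,0,0],"hand":-1},{"dr":[0,0,0],"offset":[0,0,0],"hand":-1}]' 20
python3 d.py .514 -.28 .116 155.4
```

```text
time_s: 5.05
ee_pos: [0.5145, -0.2795, 0.1136]
tool_rot: [180.0, -0.0, 155.4]
force: [-0.5, -0.4, -0.1]
grip_width: 0.0206
grasp_force: 20.0
t 5.05 pos [ 0.5145 -0.2795  0.1136] rot [180.    -0.   155.43] F [-0.5  -0.41 -0.11] w 0.0206 g 19.999997913837433 q6 [-33.5 -99. ]
tool delta [ 0.0003 -0.0006 -0.0024] dr [ 0.   -0.    0.03]
```

```bash
python3 -m handwheel '[{"dr":[0,0,0],"offset":[0,0,-0.01],"hand":-1},{"dr":[0,0,0],"offset":[0,0,-0.01],"hand":-1},{"dr":[0,0,0],"offset":[0,0,-0.01],"hand":-1},{"dr":[0,0,0],"offset":[0,0,0],"hand":-1},{"dr":[0,0,0],"offset":[0,0,0],"hand":-1}]' 20
python3 d.py .514 -.28 .116 155.4
python3 -m handwheel '[{"dr":[0,0,0],"offset":[0,0,-0.02],"hand":-1},{"dr":[0,0,0],"offset":[0,0,-0.03],"hand":-1},{"dr":[0,0,0],"offset":[0,0,-0.03],"hand":-1},{"dr":[0,0,0],"offset":[0,0,-0.03],"hand":-1},{"dr":[0,0,0],"offset":[0,0,0],"hand":-1},{"dr":[0,0,0],"offset":[0,0,0],"hand":-1}]' 20
python3 - <<'E'
from h import *
s=cam('scene');t=cam('top')
print(env.state()['ee_pos'],env.state()['grip_width'])
q=proj(s,[.514,-.28,.145]).astype(int);r=proj(t,[.514,-.28,.145]).astype(int);print(q,r)
f=lambda d,q:cv2.resize(d['img'][q[1]-45:q[1]+55,q[0]-40:q[0]+40,::-1],None,fx=5,fy=5,interpolation=2)
cv2.imwrite('pics/lift.png',np.hstack([f(s,q),f(t,r)]))
E
```

```text
time_s: 5.55
ee_pos: [0.5149, -0.2798, 0.1445]
tool_rot: [-180.0, 0.1, 155.4]
force: [0.2, 0.6, -0.4]
grip_width: 0.0207
grasp_force: 20.0
t 5.55 pos [ 0.5149 -0.2798  0.1445] rot [-1.7998e+02  9.0000e-02  1.5543e+02] F [ 0.25  0.64 -0.41] w 0.0207 g 19.999989867210388 q6 [-33.5 -99. ]
tool delta [ 0.0008 -0.0005  0.0285] dr [-0.02  0.09  0.03]
time_s: 6.15
ee_pos: [0.5148, -0.2797, 0.2537]
tool_rot: [-180.0, 0.1, 155.4]
force: [-0.9, 0.6, -1.2]
grip_width: 0.0205
grasp_force: 20.0
[ 0.51381734 -0.27908143  0.25162698] 0.02026335151907864
[249 119] [456 233]
```

View pics/lift.png

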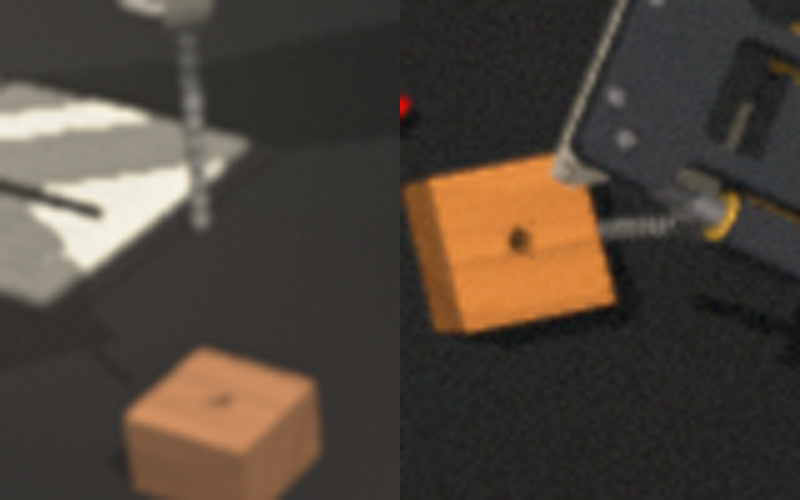

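The rod is lifted and hangs upright. Its tip is at top crop (605,230) and scene crop (202,228), and the stand hole at top (519,240) and scene (222,402).

```bash
python3 - <<'E'
from h import *
t=load('top');s=load('scene')
z=.2516-.1136+.005+.0005
for n,d,u,h in(('T',t,(457,234),(439.8,236)),('S',s,(249.4,119.6),(253.4,154.4))): print(n,'tip',px(d,*u,z).round(4),'hole',px(d,*h,.045).round(4))
p=[]
E
python3 d.py .5368 .0473 .2516 155.4
```

```text
T tip [ 0.5125 -0.2806  0.1435] hole [ 0.5131 -0.2797  0.045 ]
S tip [ 0.5128 -0.2805  0.1435] hole [ 0.5146 -0.2776  0.045 ]
t 6.25 pos [ 0.5138 -0.2791  0.2516] rot [ 1.7998e+02 -1.6000e-01  1.5543e+02] F [-0.69 -1.11 -1.34] w 0.0203 g 20.00002384185791 q6 [-33.5 -99. ]
tool delta [0.1148 0.3064 0.0005] dr [ 0.02 -0.16  0.03]
```

```bash
python3 -m handwheel '[{"dr":[0,0,0],"offset":[0.006,0.015,0],"hand":-1},{"dr":[0,0,0],"offset":[0.0117,0.0308,0],"hand":-1},{"dr":[0,0,0],"offset":[0.0117,0.0308,0],"hand":-1},{"dr":[0,0,0],"offset":[0.0117,0.0308,0],"hand":-1},{"dr":[0,0,0],"offset":[0.0117,0.0308,0],"hand":-1},{"dr":[0,0,0],"offset":[0.0117,0.0308,0],"hand":-1},{"dr":[0,0,0],"offset":[0.0117,0.0308,0],"hand":-1},{"dr":[0,0,0],"offset":[0.0117,0.0308,0],"hand":-1},{"dr":[0,0,0],"offset":[0.0117,0.0308,0],"hand":-1},{"dr":[0,0,0],"offset":[0.0117,0.0308,0],"hand":-1},{"dr":[0,0,0],"offset":[0.004,0.0142,0],"hand":-1},{"dr":[0,0,0],"offset":[0,0,0],"hand":-1},{"dr":[0,0,0],"offset":[0,0,0],"hand":-1},{"dr":[0,0,0],"offset":[0,0,0],"hand":-1}]' 20
python3 d.py .5368 .0473 .1846 155.4
python3 - <<'E'
from h import *
s=cam('scene');t=cam('top')
q=proj(s,[.537,.047,.13]).astype(int);r=proj(t,[.537,.047,.13]).astype(int);print(q,r)
f=lambda d,q:cv2.resize(d['img'][q[1]-50:q[1]+50,q[0]-40:q[0]+40,::-1],None,fx=5,fy=5,interpolation=2)
cv2.imwrite('pics/well.png',np.hstack([f(s,q),f(t,r)]))
E
```

```text
time_s: 7.65
ee_pos: [0.5368, 0.0461, 0.2533]
tool_rot: [-180.0, -0.0, 155.4]
force: [-0.3, 0.8, -0.2]
grip_width: 0.0208
grasp_force: 20.0
t 7.65 pos [0.5368 0.0461 0.2533] rot [-1.7996e+02 -2.0000e-02  1.5538e+02] F [-0.31  0.77 -0.17] w 0.0208 g 19.99986559152603 q6 [ -0.5 -65.9]
tool delta [0.0005 0.0011 0.0687] dr [-0.04 -0.02 -0.02]
[358 180] [294 220]
```

View pics/well.png

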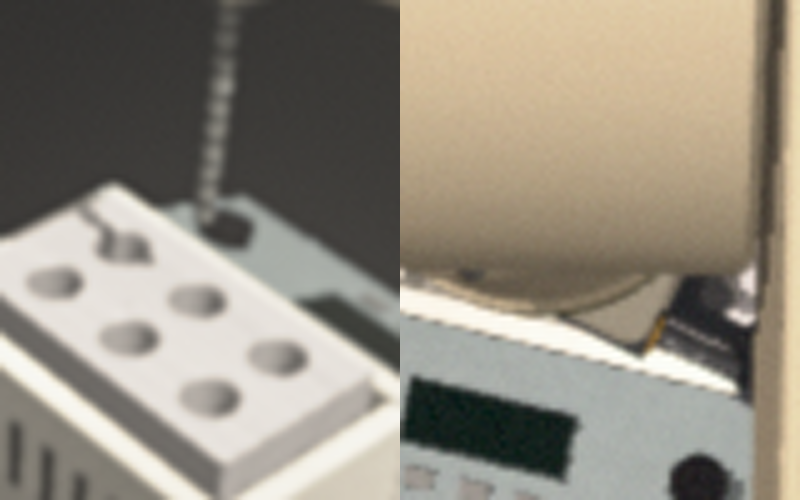

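The tip hangs in front of the well in the scene view (crop 207,222) and there is ample clearance, so I lower it to just above the shallowest possible bottom.

```bash
python3 - <<'E'
from h import *
print(px(load('scene'),359.4,174.4,.1447))
E
python3 -m handwheel '[{"dr":[0,0,0],"offset":[0.0005,0.001,0.012],"hand":-1},{"dr":[0,0,0],"offset":[0,0,0.015],"hand":-1},{"dr":[0,0,0],"offset":[0,0,0.015],"hand":-1},{"dr":[0,0,0],"offset":[0,0,0.015],"hand":-1},{"dr":[0,0,0],"offset":[0,0,0.012],"hand":-1},{"dr":[0,0,0],"offset":[0,0,0.006],"hand":-1},{"dr":[0,0,0],"offset":[0,0,0],"hand":-1},{"dr":[0,0,0],"offset":[0,0,0],"hand":-1}]' 20
python3 d.py .5368 .0473 .1726 155.4
```

```text
[0.53630709 0.04820809 0.1447    ]
time_s: 8.55
ee_pos: [0.5373, 0.0482, 0.179]
tool_rot: [180.0, 0.0, 155.4]
force: [-0.5, -0.1, -0.4]
grip_width: 0.0206
grasp_force: 20.0
t 8.55 pos [0.5373 0.0482 0.179 ] rot [1.7999e+02 3.0000e-02 1.5544e+02] F [-0.51 -0.14 -0.38] w 0.0206 g 19.99994784593582 q6 [ -0.3 -65.8]
tool delta [ 0.     -0.0011  0.0064] dr [0.01 0.03 0.04]
```

```bash
for i in 1 2 3; do python3 -m handwheel '[{"dr":[0,0,0],"offset":[0,0,0.0015],"hand":-1},{"dr":[0,0,0],"offset":[0,0,0.0015],"hand":-1},{"dr":[0,0,0],"offset":[0,0,0],"hand":-1}]' 20 | egrep 'pos|force: \['; done
```

```text
ee_pos: [0.5372, 0.0482, 0.1758]
force: [0.0, -0.1, -0.3]
ee_pos: [0.5368, 0.0482, 0.1723]
force: [0.4, -0.1, -0.1]
ee_pos: [0.5369, 0.0482, 0.1693]
force: [0.2, 0.1, -1.2]
```

```bash
python3 -m handwheel '[{"dr":[0,0,0],"offset":[0,0,0.003],"hand":-1},{"dr":[0,0,0],"offset":[0,0,0.002],"hand":-1},{"dr":[0,0,0],"offset":[0,0,0],"hand":-1}]' 20 | egrep 'pos|force: \['
for i in 1 2 3 4 5 6 7; do python3 -m handwheel '[{"dr":[0,0,0],"offset":[0,0,0.001],"hand":-1},{"dr":[0,0,0],"offset":[0,0,0],"hand":-1}]' 20 | egrep 'pos|force: \[|width'; done
```

```text
ee_pos: [0.5368, 0.0482, 0.1641]
force: [0.7, 0.8, -1.7]
ee_pos: [0.537, 0.0482, 0.1635]
force: [-0.1, -0.7, -1.0]
grip_width: 0.0204
ee_pos: [0.537, 0.0482, 0.1625]
force: [0.5, 0.5, -0.9]
grip_width: 0.0206
ee_pos: [0.5372, 0.0482, 0.1619]
force: [-0.1, 0.4, 0.5]
grip_width: 0.0205
ee_pos: [0.5378, 0.0482, 0.1617]
force: [-0.2, 0.2, 6.5]
grip_width: 0.0208
ee_pos: [0.5384, 0.0482, 0.1615]
force: [0.1, -0.1, 8.5]
grip_width: 0.0204
ee_pos: [0.539, 0.0481, 0.1614]
force: [-0.0, -0.4, 12.7]
grip_width: 0.0205
ee_pos: [0.5396, 0.0481, 0.1612]
force: [-0.4, -0.8, 16.0]
grip_width: 0.021
```

Contact with the bottom comes at TCP z ≈ 0.1618, so the tip is at about 0.053 and the depth is about 52 mm, which means the middle sleeve. The press is a little high, so I ease it to about 6 N and hold.

```bash
python3 -m handwheel '[{"dr":[0,0,0],"offset":[0,0,-0.0015],"hand":-1},{"dr":[0,0,0],"offset":[0,0,-0.0012],"hand":-1},{"dr":[0,0,0],"offset":[0,0,0],"hand":-1}]' 20 | egrep 'time|pos|force: \[|width';  python3 -m handwheel '[{"dr":[0,0,0],"offset":[0,0,0],"hand":-1},{"dr":[0,0,0],"offset":[0,0,0],"hand":-1},{"dr":[0,0,0],"offset":[0,0,0],"hand":-1},{"dr":[0,0,0],"offset":[0,0,0],"hand":-1}]' 20 | egrep 'time|pos|force: \[|width'
```

```text
time_s: 11.45
ee_pos: [0.5379, 0.0482, 0.1616]
force: [0.0, -0.1, 8.5]
grip_width: 0.0209
time_s: 11.85
ee_pos: [0.5379, 0.0482, 0.1616]
force: [-0.4, -0.4, 8.0]
grip_width: 0.0207
```

```bash
python3 -m handwheel '[{"dr":[0,0,0],"offset":[0,0,-0.0006],"hand":-1},{"dr":[0,0,0],"offset":[0,0,0],"hand":-1},{"dr":[0,0,0],"offset":[0,0,0],"hand":-1},{"dr":[0,0,0],"offset":[0,0,0],"hand":-1},{"dr":[0,0,0],"offset":[0,0,0],"hand":-1},{"dr":[0,0,0],"offset":[0,0,0],"hand":-1},{"dr":[0,0,0],"offset":[0,0,0],"hand":-1}]' 20 | egrep 'time|pos|force: \[|width';  python3 -m handwheel '[{"dr":[0,0,0],"offset":[0,0,0],"hand":-1},{"dr":[0,0,0],"offset":[0,0,0],"hand":-1},{"dr":[0,0,0],"offset":[0,0,0],"hand":-1},{"dr":[0,0,0],"offset":[0,0,0],"hand":-1},{"dr":[0,0,0],"offset":[0,0,0],"hand":-1},{"dr":[0,0,0],"offset":[0,0,0],"hand":-1},{"dr":[0,0,0],"offset":[0,0,0],"hand":-1}]' 20 | egrep 'time|pos|force: \[|width'
```

```text
time_s: 12.55
ee_pos: [0.5375, 0.0482, 0.1616]
force: [-0.6, 0.2, 6.7]
grip_width: 0.0207
time_s: 13.25
ee_pos: [0.5375, 0.0482, 0.1616]
force: [-0.3, -0.4, 6.3]
grip_width: 0.0207
```

Gauged: 1.4 s at about 6.5 N. Now I lift the rod and return to the stand.

```bash
python3 -m handwheel '[{"dr":[0,0,0],"offset":[0,0,-0.008],"hand":-1},{"dr":[0,0,0],"offset":[0,0,-0.015],"hand":-1},{"dr":[0,0,0],"offset":[0,0,-0.02],"hand":-1},{"dr":[0,0,0],"offset":[0,0,-0.02],"hand":-1},{"dr":[0,0,0],"offset":[0,0,-0.02],"hand":-1},{"dr":[0,0,0],"offset":[0,0,-0.01],"hand":-1},{"dr":[0,0,0],"offset":[0,0,0],"hand":-1},{"dr":[0,0,0],"offset":[0,0,0],"hand":-1}]' 20
python3 d.py .5146 -.2797 .2536 155.4
```

```text
time_s: 14.05
ee_pos: [0.5368, 0.0482, 0.2535]
tool_rot: [-180.0, -0.0, 155.4]
force: [0.3, 0.2, -0.2]
grip_width: 0.0207
grasp_force: 20.0
t 14.05 pos [0.5368 0.0482 0.2535] rot [-1.7999e+02 -3.0000e-02  1.5543e+02] F [ 0.31  0.21 -0.16] w 0.0207 g 19.999920129776 q6 [ -0.3 -65.8]
tool delta [-1.161e-01 -3.074e-01 -1.000e-04] dr [-0.01 -0.03  0.03]
```

```bash
python3 -m handwheel '[{"dr":[0,0,0],"offset":[-0.0061,-0.0154,0],"hand":-1},{"dr":[0,0,0],"offset":[-0.0116,-0.0308,0],"hand":-1},{"dr":[0,0,0],"offset":[-0.0116,-0.0308,0],"hand":-1},{"dr":[0,0,0],"offset":[-0.0116,-0.0308,0],"hand":-1},{"dr":[0,0,0],"offset":[-0.0116,-0.0308,0],"hand":-1},{"dr":[0,0,0],"offset":[-0.0116,-0.0308,0],"hand":-1},{"dr":[0,0,0],"offset":[-0.0116,-0.0308,0],"hand":-1},{"dr":[0,0,0],"offset":[-0.0116,-0.0308,0],"hand":-1},{"dr":[0,0,0],"offset":[-0.0116,-0.0308,0],"hand":-1},{"dr":[0,0,0],"offset":[-0.0116,-0.0308,0],"hand":-1},{"dr":[0,0,0],"offset":[-0.0056,-0.0148,0],"hand":-1},{"dr":[0,0,0],"offset":[0,0,0.02],"hand":-1},{"dr":[0,0,0],"offset":[0,0,0.02],"hand":-1},{"dr":[0,0,0],"offset":[0,0,0.02],"hand":-1},{"dr":[0,0,0],"offset":[0,0,0.01],"hand":-1},{"dr":[0,0,0],"offset":[0,0,0.01],"hand":-1},{"dr":[0,0,0],"offset":[0,0,0],"hand":-1},{"dr":[0,0,0],"offset":[0,0,0],"hand":-1},{"dr":[0,0,0],"offset":[0,0,0],"hand":-1}]' 20
python3 d.py .5146 -.2797 .1136 155.4
```

```text
time_s: 15.95
ee_pos: [0.5154, -0.28, 0.1752]
tool_rot: [-180.0, 0.1, 155.4]
force: [0.7, -0.5, -0.4]
grip_width: 0.0206
grasp_force: 20.0
t 15.95 pos [ 0.5154 -0.28    0.1752] rot [-1.7998e+02  1.0000e-01  1.5544e+02] F [ 0.67 -0.48 -0.37] w 0.0206 g 19.999988973140717 q6 [-33.5 -99. ]
tool delta [ 0.001  -0.0001  0.0616] dr [-0.02  0.1   0.04]
```

```bash
python3 -m handwheel '[{"dr":[0,0,0],"offset":[0.0008,0,0.01],"hand":-1},{"dr":[0,0,0],"offset":[0,0,0.008],"hand":-1},{"dr":[0,0,0],"offset":[0,0,0],"hand":-1},{"dr":[0,0,0],"offset":[0,0,0.002],"hand":-1},{"dr":[0,0,0],"offset":[0,0,0.002],"hand":-1},{"dr":[0,0,0],"offset":[0,0,0.002],"hand":-1}]' 20  | egrep 'time|pos|force: \[';for i in 1 2; do python3 -m handwheel '[{"dr":[0,0,0],"offset":[0,0,0.0015],"hand":-1},{"dr":[0,0,0],"offset":[0,0,0.0015],"hand":-1}]' 20| egrep 'time|pos|force: \['; done
```

```text
time_s: 16.55
ee_pos: [0.5142, -0.2794, 0.15]
force: [-0.1, -0.5, -0.3]
time_s: 16.75
ee_pos: [0.5141, -0.2794, 0.1469]
force: [-0.3, 0.8, -0.4]
time_s: 16.95
ee_pos: [0.5141, -0.2793, 0.1439]
force: [-0.1, -0.2, -0.1]
```

It entered the hole with no force. I continue down.

```bash
python3 -m handwheel '[{"dr":[0,0,0],"offset":[0,0,0.005],"hand":-1},{"dr":[0,0,0],"offset":[0,0,0.005],"hand":-1},{"dr":[0,0,0],"offset":[0,0,0.005],"hand":-1},{"dr":[0,0,0],"offset":[0,0,0.005],"hand":-1},{"dr":[0,0,0],"offset":[0,0,0.005],"hand":-1},{"dr":[0,0,0],"offset":[0,0,0.002],"hand":-1},{"dr":[0,0,0],"offset":[0,0,0],"hand":-1}]' 20  | egrep 'time|pos|force: \[';for i in 1 2 3; do python3 -m handwheel '[{"dr":[0,0,0],"offset":[0,0,0.001],"hand":-1},{"dr":[0,0,0],"offset":[0,0,0],"hand":-1}]' 20| egrep 'time|pos|force: \['; done
```

```text
time_s: 17.65
ee_pos: [0.5138, -0.2792, 0.1164]
force: [-0.4, -0.2, -0.7]
time_s: 17.85
ee_pos: [0.5142, -0.2794, 0.1161]
force: [0.2, 0.0, -0.5]
time_s: 18.05
ee_pos: [0.5141, -0.2793, 0.115]
force: [0.5, -0.3, -1.3]
time_s: 18.25
ee_pos: [0.514, -0.2793, 0.1138]
force: [-0.8, -0.6, -1.5]
```

```bash
python3 -m handwheel '[{"dr":[0,0,0],"offset":[0,0,0.0007],"hand":-1},{"dr":[0,0,0],"offset":[0,0,0],"hand":-1},{"dr":[0,0,0],"offset":[0,0,0],"hand":-0.5},{"dr":[0,0,0],"offset":[0,0,0],"hand":-0.3},{"dr":[0,0,0],"offset":[0,0,0],"hand":0},{"dr":[0,0,0],"offset":[0,0,0],"hand":0.5},{"dr":[0,0,0],"offset":[0,0,0],"hand":0.5},{"dr":[0,0,0],"offset":[0,0,0],"hand":0.5},{"dr":[0,0,0],"offset":[0,0,-0.01],"hand":0.5},{"dr":[0,0,0],"offset":[0,0,-0.025],"hand":0.5},{"dr":[0,0,0],"offset":[0,0,-0.035],"hand":0.5},{"dr":[0,0,0],"offset":[0,0,-0.04],"hand":0.5},{"dr":[0,0,0],"offset":[0,0,-0.025],"hand":0.5},{"dr":[0,0,0],"offset":[0,0,0],"hand":0.5}]' 20
python3 d.py .4483 .273 .25 197
python3 - <<'E'
from h import *
t=cam('top');cv2.imwrite('pics/released.png',t['img'][:,:,::-1])
s=cam('scene');q=proj(s,[.514,-.28,.17]);print(q)
# dark cap / rod visible vs first frame: compare patch with the initial image
a=cv2.imread('pics/scene0.png')[104:165,236:268,::-1].astype(int);b=s['img'][104:165,236:268].astype(int)
print(np.abs(a-b).mean(2).mean(1).round().astype(int)[::4])
E
```

```text
time_s: 19.65
ee_pos: [0.5162, -0.2807, 0.2548]
tool_rot: [-179.9, 0.5, 155.4]
force: [0.5, -0.6, 0.1]
grip_width: 0.0701
grasp_force: 0.0
t 19.65 pos [ 0.5162 -0.2807  0.2548] rot [-179.92    0.53  155.44] F [ 0.47 -0.58  0.08] w 0.0701 g 0.0 q6 [-33.5 -99. ]
tool delta [0.292  0.4754 0.0014] dr [ -0.27   0.47 -41.56]
[248.07851756 109.90861148]
[66 21 12  8 10  9  9  8  7  9  8  7  3  1  1  1]
```

```bash
python3 -m handwheel '[{"dr":[0,0,0],"offset":[0.0146,0.0238,0],"hand":0.5},{"dr":[0,0,0],"offset":[0.0231,0.0376,0],"hand":0.5},{"dr":[0,0,0],"offset":[0.0231,0.0376,0],"hand":0.5},{"dr":[0,0,0],"offset":[0.0231,0.0376,0],"hand":0.5},{"dr":[0,0,0],"offset":[0.0231,0.0376,0],"hand":0.5},{"dr":[0,0,0],"offset":[0.0231,0.0376,0],"hand":0.5},{"dr":[0,0,0],"offset":[0.0231,0.0376,0],"hand":0.5},{"dr":[0,0,0],"offset":[0.0231,0.0376,0],"hand":0.5},{"dr":[0,0,0],"offset":[0.0231,0.0376,0],"hand":0.5},{"dr":[0,0,0],"offset":[0.0231,0.0376,0],"hand":0.5},{"dr":[0,0,0],"offset":[0.0231,0.0376,0],"hand":0.5},{"dr":[0,0,0],"offset":[0.0231,0.0376,0],"hand":0.5},{"dr":[0,0,0],"offset":[0.0231,0.0376,0],"hand":0.5},{"dr":[0,0,-8.3],"offset":[0,0,0],"hand":0.3},{"dr":[0,0,-8.3],"offset":[0,0,0],"hand":0.2},{"dr":[0,0,-8.3],"offset":[0,0,0],"hand":0.2},{"dr":[0,0,-8.3],"offset":[0,0,0],"hand":0.2},{"dr":[0,0,-8.3],"offset":[0,0,0],"hand":0.2},{"dr":[0,0,0],"offset":[0,0,0],"hand":0.2},{"dr":[0,0,0],"offset":[0,0,0],"hand":0.2}]' 20
python3 d.py .4483 .273 .063 197
```

```text
time_s: 21.75
ee_pos: [0.4456, 0.2737, 0.2469]
tool_rot: [-180.0, -0.1, -163.3]
force: [-0.3, -0.5, 0.6]
grip_width: 0.0554
grasp_force: 0.0
t 21.75 pos [0.4456 0.2737 0.2469] rot [-1.7998e+02 -1.3000e-01 -1.6332e+02] F [-0.31 -0.49  0.55] w 0.0554 g 0.0 q6 [ 25.9 -80.7]
tool delta [-0.0028 -0.0014  0.1839] dr [-0.02 -0.13 -0.32]
```

```bash
python3 -m handwheel '[{"dr":[0,0,-0.3],"offset":[-0.0028,-0.0014,0.02],"hand":0.2},{"dr":[0,0,0],"offset":[0,0,0.03],"hand":0.2},{"dr":[0,0,0],"offset":[0,0,0.03],"hand":0.2},{"dr":[0,0,0],"offset":[0,0,0.03],"hand":0.2},{"dr":[0,0,0],"offset":[0,0,0.02],"hand":0.2},{"dr":[0,0,0],"offset":[0,0,0.01],"hand":0.2},{"dr":[0,0,0],"offset":[0,0,0],"hand":0.2},{"dr":[0,0,0],"offset":[0,0,0],"hand":0.2}]' 20
python3 d.py .4483 .273 .063 197
```

```text
time_s: 22.55
ee_pos: [0.4497, 0.2737, 0.1091]
tool_rot: [180.0, 0.0, -162.8]
force: [0.8, 0.8, -0.2]
grip_width: 0.0555
grasp_force: 0.0
t 22.55 pos [0.4497 0.2737 0.1091] rot [ 1.7999e+02  5.0000e-02 -1.6284e+02] F [ 0.83  0.75 -0.23] w 0.0555 g 0.0 q6 [ 25.7 -81.4]
tool delta [ 0.0016 -0.0002  0.0461] dr [0.01 0.05 0.16]
```

```bash
python3 -m handwheel '[{"dr":[0,0,0],"offset":[0.001,0,0.015],"hand":0.2},{"dr":[0,0,0],"offset":[0,0,0.015],"hand":0.2},{"dr":[0,0,0],"offset":[0,0,0.01],"hand":0.2},{"dr":[0,0,0],"offset":[0,0,0.006],"hand":0.2},{"dr":[0,0,0],"offset":[0,0,0],"hand":0.2},{"dr":[0,0,0],"offset":[0,0,0],"hand":-0.2}]' 20
python3 d.py .4483 .273 .063 197
```

```text
time_s: 23.15
ee_pos: [0.4483, 0.2732, 0.0622]
tool_rot: [180.0, -0.0, -162.8]
force: [0.1, 0.3, 0.6]
grip_width: 0.0516
grasp_force: 0.0
t 23.15 pos [0.4483 0.2732 0.0622] rot [ 1.8000e+02 -1.0000e-02 -1.6277e+02] F [0.07 0.26 0.59] w 0.0516 g 0.0 q6 [ 25.8 -81.5]
tool delta [ 0.0001 -0.0002 -0.0008] dr [ 0.   -0.01  0.23]
```

```bash
python3 -m handwheel '[{"dr":[0,0,0],"offset":[0,0,0],"hand":-0.5},{"dr":[0,0,0],"offset":[0,0,0],"hand":-0.6},{"dr":[0,0,0],"offset":[0,0,0],"hand":-0.7},{"dr":[0,0,0],"offset":[0,0,0],"hand":-0.8},{"dr":[0,0,0],"offset":[0,0,0],"hand":-1},{"dr":[0,0,0],"offset":[0,0,0],"hand":-1},{"dr":[0,0,0],"offset":[0,0,0],"hand":-1},{"dr":[0,0,0],"offset":[0,0,0],"hand":-1},{"dr":[0,0,0],"offset":[0,0,0],"hand":-1}]' 15
python3 d.py .4483 .273 .063 197
```

```text
time_s: 24.05
ee_pos: [0.4484, 0.2732, 0.0624]
tool_rot: [180.0, 0.0, -162.8]
force: [-0.8, -0.5, 1.2]
grip_width: 0.0137
grasp_force: 15.0
t 24.05 pos [0.4484 0.2732 0.0624] rot [ 1.8000e+02  1.0000e-02 -1.6277e+02] F [-0.83 -0.46  1.19] w 0.0137 g 14.993834495544434 q6 [ 25.8 -81.5]
tool delta [ 0.0002 -0.0002 -0.0006] dr [0.   0.01 0.23]
```

```bash
python3 -m handwheel '[{"dr":[0,0,0],"offset":[0,0,-0.01],"hand":-1},{"dr":[0,0,0],"offset":[0,0,-0.025],"hand":-1},{"dr":[0,0,0],"offset":[0,0,-0.03],"hand":-1},{"dr":[0,0,0],"offset":[0,0,-0.03],"hand":-1},{"dr":[0,0,0],"offset":[0,0,-0.03],"hand":-1},{"dr":[0,0,0],"offset":[0,0,-0.015],"hand":-1},{"dr":[0,0,0],"offset":[0,0,0],"hand":-1},{"dr":[0,0,0],"offset":[0,0,0],"hand":-1}]' 15
python3 d.py .5368 .0473 .2 197
```

```text
time_s: 24.85
ee_pos: [0.448, 0.273, 0.2013]
tool_rot: [-180.0, -0.0, -162.8]
force: [0.6, -0.1, -0.7]
grip_width: 0.0138
grasp_force: 15.0
t 24.85 pos [0.448  0.273  0.2013] rot [-1.7999e+02 -5.0000e-02 -1.6277e+02] F [ 0.62 -0.1  -0.66] w 0.0138 g 14.991747736930847 q6 [ 25.8 -81.5]
tool delta [-0.018  -0.2419  0.0013] dr [-0.01 -0.05  0.23]
```

```bash
python3 -m handwheel '[{"dr":[0,0,0],"offset":[-0.0011,-0.0151,0],"hand":-1},{"dr":[0,0,0],"offset":[-0.00225,-0.03025,0],"hand":-1},{"dr":[0,0,0],"offset":[-0.00225,-0.03025,0],"hand":-1},{"dr":[0,0,0],"offset":[-0.00225,-0.03025,0],"hand":-1},{"dr":[0,0,0],"offset":[-0.00225,-0.03025,0],"hand":-1},{"dr":[0,0,0],"offset":[-0.00225,-0.03025,0],"hand":-1},{"dr":[0,0,0],"offset":[-0.00225,-0.03025,0],"hand":-1},{"dr":[0,0,0],"offset":[-0.00225,-0.03025,0],"hand":-1},{"dr":[0,0,0],"offset":[-0.0011,-0.0151,0],"hand":-1},{"dr":[0,0,0],"offset":[0,0,0.02],"hand":-1},{"dr":[0,0,0],"offset":[0,0,0],"hand":-1},{"dr":[0,0,0],"offset":[0,0,0],"hand":-1},{"dr":[0,0,0],"offset":[0,0,0],"hand":-1}]' 15
python3 d.py .5368 .0473 .17 197
python3 - <<'E'
from h import *
s=cam('scene');q=proj(s,[.537,.047,.135]).astype(int);print(q)
f=lambda d,q:cv2.resize(d['img'][q[1]-35:q[1]+40,q[0]-50:q[0]+50,::-1],None,fx=8,fy=8,interpolation=2)
cv2.imwrite('pics/sl.png',f(s,q)); print(env.state()['ee_pos'])
E
```

```text
time_s: 26.15
ee_pos: [0.5371, 0.0479, 0.1826]
tool_rot: [180.0, 0.0, -162.7]
force: [-0.2, 1.2, -0.4]
grip_width: 0.0138
grasp_force: 15.0
t 26.15 pos [0.5371 0.0479 0.1826] rot [ 180.      0.   -162.72] F [-0.2   1.21 -0.44] w 0.0138 g 14.991901069879532 q6 [  -0.4 -107.6]
tool delta [ 0.0004 -0.0005  0.0126] dr [0.   0.   0.28]
[358 178]
[0.53730503 0.04789751 0.18289604]
```

View pics/sl.png

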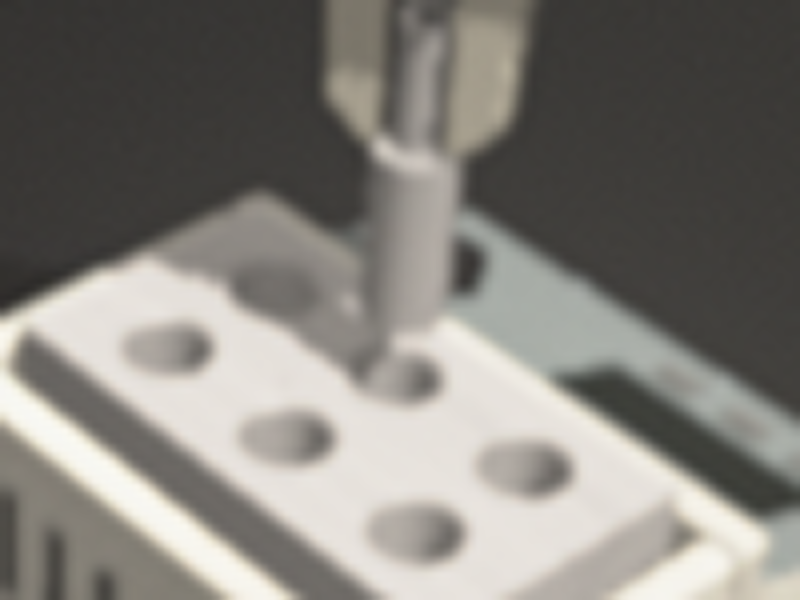

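The sleeve hangs upright just above the target well. The well is at crop (399,378), the shoulder at about (415,152), and the foot's centre column is about 404.

Run:
```python
from h import *
s=load('scene'); g=lambda p:((proj(s,p)-[308,143])*8).round(1)
print('shoulder px',px(s,308+415/8,143+152/8,.1785).round(4),'well px',px(s,308+399/8,143+378/8,.105).round(4))
for x,y in((.5377,.0482),(.5368,.0473),(.5385,.0482),(.5377,.0492)): print(x,y,'sh',g([x,y,.1785]),'ft',g([x,y,.1255]),'well',g([x,y,.105]))
```

```text
shoulder px [0.5418 0.0496 0.1785] well px [0.5375 0.0489 0.105 ]
0.5377 0.0482 sh [419.1 142.3] ft [402.2 314.5] well [396.1 377.3]
0.5368 0.0473 sh [417.9 139.3] ft [401.1 311.4] well [395.  374.2]
0.5385 0.0482 sh [417.3 143.8] ft [400.5 316.1] well [394.4 378.9]
0.5377 0.0492 sh [422.6 143.8] ft [405.5 316. ] well [399.3 378.8]
```

```bash
python3 -m handwheel '[{"dr":[0,0,0],"offset":[0,0,0.01],"hand":-1},{"dr":[0,0,0],"offset":[0,0,0.008],"hand":-1},{"dr":[0,0,0],"offset":[0,0,0],"hand":-1}]' 15  | egrep 'time|pos|force: \[';for i in 1 2 3 4 5; do python3 -m handwheel '[{"dr":[0,0,0],"offset":[0,0,0.0012],"hand":-1},{"dr":[0,0,0],"offset":[0,0,0],"hand":-1}]' 15| egrep 'pos|force: \['; done
```

```text
time_s: 26.5
ee_pos: [0.536, 0.0476, 0.1623]
force: [-0.2, 0.1, -1.2]
ee_pos: [0.5371, 0.0474, 0.163]
force: [0.3, 1.0, -0.8]
ee_pos: [0.5372, 0.0474, 0.1619]
force: [1.0, -0.5, -1.1]
ee_pos: [0.5371, 0.0474, 0.1605]
force: [0.0, -0.1, -0.0]
ee_pos: [0.537, 0.0474, 0.1592]
force: [-0.7, 0.2, -0.9]
ee_pos: [0.537, 0.0474, 0.158]
force: [0.6, 0.3, -1.0]
```

Past the chamfer with no force. I continue, checking the force at each stage.

```bash
for i in 1 2 3 4; do python3 -m handwheel '[{"dr":[0,0,0],"offset":[0,0,0.002],"hand":-1},{"dr":[0,0,0],"offset":[0,0,0.003],"hand":-1},{"dr":[0,0,0],"offset":[0,0,0.003],"hand":-1},{"dr":[0,0,0],"offset":[0,0,0.002],"hand":-1}]' 15| egrep 'pos|force: \['; done; python3 -m handwheel '[{"dr":[0,0,0],"offset":[0,0,0],"hand":-1},{"dr":[0,0,0],"offset":[0,0,0],"hand":-1}]' 15
```

```text
ee_pos: [0.5369, 0.0474, 0.1477]
force: [0.9, -0.0, -0.9]
ee_pos: [0.537, 0.0474, 0.1378]
force: [-0.8, -0.3, -1.4]
ee_pos: [0.537, 0.0474, 0.1279]
force: [0.8, -0.3, -2.3]
ee_pos: [0.537, 0.0474, 0.1179]
force: [0.2, -0.4, -0.1]
time_s: 29.3
ee_pos: [0.5371, 0.0474, 0.1182]
tool_rot: [180.0, -0.0, -162.8]
force: [-0.1, 0.0, -0.7]
grip_width: 0.0135
grasp_force: 15.0
```

```bash
python3 -m handwheel '[{"dr":[0,0,0],"offset":[0,0,0.0025],"hand":-1},{"dr":[0,0,0],"offset":[0,0,0.0025],"hand":-1},{"dr":[0,0,0],"offset":[0,0,0],"hand":-1}]' 15| egrep 'pos|force: \['; for i in 1 2 3; do python3 -m handwheel '[{"dr":[0,0,0],"offset":[0,0,0.001],"hand":-1},{"dr":[0,0,0],"offset":[0,0,0],"hand":-1},{"dr":[0,0,0],"offset":[0,0,0],"hand":-1}]' 15| egrep 'pos|force: \['; done
```

```text
ee_pos: [0.5369, 0.0474, 0.1127]
force: [0.2, 0.5, -0.8]
ee_pos: [0.5372, 0.0474, 0.1123]
force: [0.0, 0.0, 0.3]
ee_pos: [0.5371, 0.0474, 0.1112]
force: [-0.1, 0.2, -0.3]
ee_pos: [0.5375, 0.0474, 0.1108]
force: [-2.1, 0.3, 5.4]
```

Contact comes at TCP z 0.111, where expected, with about 6 N. I hold, then release and rise.

```bash
python3 -m handwheel '[{"dr":[0,0,0],"offset":[0,0,0],"hand":-1},{"dr":[0,0,0],"offset":[0,0,0],"hand":-1},{"dr":[0,0,0],"offset":[0,0,0],"hand":-1},{"dr":[0,0,0],"offset":[0,0,0],"hand":-1},{"dr":[0,0,0],"offset":[0,0,0],"hand":-1}]' 15| egrep 'pos|force: \['; python3 -m handwheel '[{"dr":[0,0,0],"offset":[0,0,0],"hand":-0.7},{"dr":[0,0,0],"offset":[0,0,0],"hand":-0.6},{"dr":[0,0,0],"offset":[0,0,0],"hand":-0.4},{"dr":[0,0,0],"offset":[0,0,0],"hand":-0.2},{"dr":[0,0,0],"offset":[0,0,0],"hand":-0.1},{"dr":[0,0,0],"offset":[0,0,-0.01],"hand":-0.1},{"dr":[0,0,0],"offset":[0,0,-0.02],"hand":-0.1},{"dr":[0,0,0],"offset":[0,0,-0.03],"hand":-0.1},{"dr":[0,0,0],"offset":[0,0,-0.04],"hand":-0.1},{"dr":[0,0,0],"offset":[0,0,-0.04],"hand":-0.1},{"dr":[0,0,0],"offset":[0,0,0],"hand":-0.1}]' 15
python3 d.py .40 .0473 .30 197
```

```text
ee_pos: [0.5374, 0.0474, 0.1108]
force: [-2.4, -0.4, 6.0]
time_s: 32.1
ee_pos: [0.5404, 0.0474, 0.2584]
tool_rot: [-179.8, 0.6, -162.8]
force: [0.7, 0.0, 0.1]
grip_width: 0.0419
grasp_force: 0.0
t 32.1 pos [0.5404 0.0474 0.2584] rot [-179.8     0.64 -162.76] F [0.73 0.   0.09] w 0.0419 g 0.0 q6 [  -0.4 -107.6]
tool delta [ 0.1337  0.0414 -0.0432] dr [-0.2   0.64  0.24]
```

The picture allowance is used, so I retract the arm and check by code: rod and tray patches against the first images, and the bright neck top of the fitted sleeve.

```bash
python3 -m handwheel '[{"dr":[0,0,0],"offset":[0.03,0.009,-0.01],"hand":-0.1},{"dr":[0,0,0],"offset":[0.035,0.011,-0.01],"hand":-0.1},{"dr":[0,0,0],"offset":[0.035,0.011,-0.01],"hand":-0.1},{"dr":[0,0,0],"offset":[0.035,0.011,-0.01],"hand":-0.1},{"dr":[0,0,0],"offset":[0,0,0],"hand":-0.1},{"dr":[0,0,0],"offset":[0,0,0],"hand":-0.1}]' 15|grep -A1 pos
python3 - <<'E'
from h import *
s=cam('scene');t=cam('top');s0=cv2.imread('pics/scene0.png')[:,:,::-1];t0=cv2.imread('pics/top0.png')[:,:,::-1]
g=lambda a:cv2.cvtColor(np.ascontiguousarray(a),cv2.COLOR_RGB2GRAY)
def shift(a,b,x0,y0,x1,y1,m=5):
    T=g(a)[y0:y1,x0:x1];I=g(b)[y0-m:y1+m,x0-m:x1+m];r=cv2.matchTemplate(I,T,cv2.TM_CCOEFF_NORMED);_,v,_,l=cv2.minMaxLoc(r);return round(v,3),(l[0]-m,l[1]-m)
for n,b in(('rod',(238,102,262,178)),('short',(452,240,474,278)),('long',(452,262,482,308)),('jar',(202,212,240,264)),('beaker',(308,270,354,332)),('dish',(248,252,302,298))): print(n,'scene',shift(s0,s['img'],*b))
for n,b in(('rod',(430,222,470,248)),('short',(176,222,200,242)),('long',(162,190,190,212))): print(n,'top',shift(t0,t['img'],*b))
# fitted sleeve: appearance of white neck vs. predicted outline in scene
for z in(.1065,.1425): print(z,proj(s,[.5377,.0482,z]).round(1))
u,v=proj(s,[.5377,.0482,.1425]).astype(int); print(g(s['img'])[v-6:v+22:2,u-9:u+10])
E
```

```text
ee_pos: [0.3959, 0.0475, 0.2911]
tool_rot: [-179.9, 0.2, -162.8]
rod scene (0.985, (1, 0))
short scene (0.709, (0, 0))
long scene (1.0, (0, 0))
jar scene (1.0, (0, 0))
beaker scene (1.0, (0, 0))
dish scene (1.0, (0, 0))
rod top (0.959, (0, 1))
short top (0.999, (0, 0))
long top (0.999, (0, 0))
0.1065 [357.6 189.6]
0.1425 [358.9 175.6]
[[ 58  60  60  61  63  64  64  65  70  73  78  88  99 100  99 105 116 121
  106]
 [115 103 105 115 133 148 147 145 144 135 116 109 119 121 124 137 152 160
  162]
 [232 217 190 174 169 173 176 178 176 159 138 124 101  75  64  71  81  98
  121]
 [233 236 234 226 211 194 190 170 137 120 143 179 177 130  79  62  60  59
   67]
 [225 227 229 232 233 216 170 152 158 171 183 185 160 112  70  58  57  59
   82]
 [223 227 227 227 223 192 144 127 144 159 167 164 146 120 105  97  95  99
  122]
 [199 216 225 229 223 179 133 129 146 160 167 177 191 194 183 171 167 166
  168]
 [142 152 174 193 197 163 129 133 152 162 168 187 220 233 233 225 209 187
  175]
 [138 135 136 136 135 121 120 138 155 164 171 188 217 227 230 234 237 235
  225]
 [196 171 149 145 134 118 123 143 157 166 172 186 208 217 222 226 228 231
  234]
 [226 215 190 193 184 152 137 147 160 169 182 203 212 200 204 221 226 227
  227]
 [226 221 203 183 186 191 191 191 193 198 208 214 202 180 194 218 225 227
  227]
 [227 227 225 220 212 208 206 206 207 207 209 210 211 214 219 223 223 224
  225]
 [204 223 227 227 227 226 225 225 225 225 225 225 225 226 226 225 224 223
  222]]
```

```bash
python3 -c "
from workcell import env
print(env.close_job())"
```

```text
the job is handed in; nothing more can be done
None
```

The well measured about 52 mm deep, so I pressed the middle (53 mm) sleeve home in it with about 6 N and handed the job in (no verdict came back); the rod is back in its stand, and the other sleeves and glassware look unmoved, but I knocked over the red look-alike rod early on and it lies on the bench between stand and heater.

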